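Set the fume damper to the third click and start the extractor

ROBOT

A 6-joint arm with a two-finger parallel gripper is mounted at the origin on the work surface. World frame = base frame: x ahead of the robot, y to its left, z up, the work surface at z = 0. Lengths are in m, angles in degrees, forces in N, time in s.
With the tool pointing down it reaches from about 0.3 to 0.75 m from the base axis. Payload 8.5 kg.
Tool frame: the origin (TCP) lies at the very end of the fingers, on their centre line; the grasp point (between the pads) lies 19 mm behind it (env.pinch_z is the distance from the TCP to the grasp point, in m); z points along the fingers, y is the line along which they close (so a half turn about z gives the same grasp; the last joint's range is limited). The gripper opens to 85 mm and grips with 20 to 120 N. Pads are 22 mm wide; open, the fingers measure 114 mm over their backs; the gripper's body (76 mm by 85 mm) begins 54 mm behind the grasp point. The pads swing forward as they close: fully open they stand 13 mm farther back than shut.
Start: joints at [-88.768, 21.807, 74.336, -0, 83.858, -12.336], TCP at [0.129, -0.535, 0.231] pointing down, gripper open.
Joint ranges: [-178.18, 178.18], [-50.72, 133.34], [12.68, 142.11], [-81.47, 261.47], [9.98, 163.14], [-165.26, 165.26]. Speed limits (degrees/s): [136.94, 136.94, 180, 180, 180, 180].

INTERFACE

Orientations are given as a 3x3 rotation matrix whose columns are the frame's x, y, z axes.
In Python, from rig import env, viewer gives the robot as it stands.
- The arm moves only by the tool drive_tool, never from a script. Its argument "series" is a list of rows, each a list of 3 entries, a list of its own where there are three numbers: the shift along the tool's x, y, z in m, then the turn about the tool's z in degrees, then the finger opening in m, from 0 to 0.0854. A call has 1 to 20 rows; each row is the pose to reach, as a shift and turn from the pose commanded when the call began, along the tool's axes at that moment; what a row does not reach only later rows make up. A row lasts 1/10 s, in which the tool goes at most 50 mm and 8.59 degrees, less where a joint would pass 70% of its speed; a pose out of reach is approached as far as the arm can. A call with a gripper value outside its range is refused whole. The fingers move at their own pace and stop on an object; "newtons" is the grip in N (left out, the last holds). Time passes only in rows, so rows that repeat a pose let the fingers close. It gives the time, the measured TCP pose, the force, the opening and the grip force at its end, in the units of the state.
- env.observe(): the state, without advancing time (a new reading comes with each control period).
- viewer.get_image(name): name is "side" or "top" or "wrist"; returns a dict with "img" (384x512x3 uint8, red, green, blue), "depth" (384x512 float32, m along the optical axis (not along the pixel's ray), 0 where there is no reading), "camera_matrix" (3x3 intrinsics, pixels), "distortion" ([k1, k2, p1, p2, k3] as OpenCV has them; the pictures are not rectified), "rvec" (rotation vector, rad) and "tvec" (3), from world to camera coordinates, as OpenCV has them. Camera axes: x right, y down, z forward; pixel columns grow to the right and rows downward; lengths in m; the calibration is good to about 2 mm. A picture is of the moment at which its call begins.
- env.close_job(): hands the job in; it is judged then, once.
The state is a dict: "time_s": time; "q": joint angles; "qvel": joint speeds; "joint_efforts": joint torques, N m; "position": TCP position; "tool_rot": TCP orientation; "ft_force": force on the tool from outside, world axes, zero at the start; "wrist_torque": the same for the moment, N m; "grip_width": finger opening in m; "gripper_force": force on a finger pad.
Only numpy, scipy, OpenCV 4.12 (cv2) and the standard library are available. Lean on these libraries where they do the work, as an engineer would, in place of code of your own. Each camera call takes 0.05 s, during which the arm holds its last target. There are 200 camera calls.

TASK

Get the fume extractor running for the next weld: with the fingertips push the red damper lever on the yellow control box along its slot, away from its shut position at the red mark, until it has clicked three times; stop there, in the third notch, without going past it. Then press the green start button fully down and let it come up again. Push the lever gently, leave the red stop button alone, and do not pick up or shift any of the things lying about.

Things in the scene. Friction and masses are not known exactly. Their poses are not given: they have to be found in the camera images.
- box: Yellow extractor control box fixed to the table, 160 mm (its x) by 250 mm (its y) by 70 mm high; origin at the centre of its underside, z up. Its flat top is 70 mm above the table and carries the lever, a slot with a scale of ticks along its y, and two round buttons. A 64 mm duct stub sticks 33 mm out of its +x side.
- lever_top (a point): Centre of the top of the red lever paddle, 50 mm above the box's top. The paddle is 30 mm wide (box x), 14 mm thick along its travel (box y), and spans 4 to 50 mm above the box's top. It runs along the box's +y on the line x = +30 mm; shut, it stands at y = -50 mm in the box frame, with 68 mm of free box top behind it (towards -y).
- lever (a joint): Travel in m along the box's +y: 0 in the shut notch (red tick, the start), then notches (white ticks) every 20 mm; 0.060 is the third click, 0.100 the last; end stops 3 mm past both ends. A detent draws it into each notch: pushing it out takes up to 5 N, most at 5 mm from the notch, fading to nothing at the crest 10 mm on; there it snaps ahead into the next notch. Left between crests it returns.
- start_top (a point): Centre of the top of the green start button, 32 mm across, at x = -45 mm, y = +70 mm in the box frame, its top 22 mm above the box's top. It is pressed straight down.
- start (a joint): Travel of the green start button in m: 0 up, 0.006 fully down; a spring of about 5 N at full travel brings it up again.
- stop_top (a point): Centre of the top of the red stop button, of the same make and size, at x = -45 mm, y = -70 mm in the box frame. To be left alone.
- stop (a joint): Travel of the red stop button in m: 0 up, 0.006 fully down.
- tips_jar: Loose bystander: small clear jar with a brass cap, 38 mm across, 50 mm high, standing on the control box; origin at the centre of its underside. To be left alone.
- angle_iron: Loose bystander: dark steel angle offcut, 150 x 50 x 50 mm, lying on the table; origin at the centre of its underside. To be left alone.
- wire_brush: Loose bystander: wire brush with a wooden handle, 200 mm long, lying on the table; origin at the centre of its underside. To be left alone.
- hammer: Loose bystander: hammer with a black handle, 260 mm long, lying on the table; origin at the centre of its underside. To be left alone.
- magnet: Loose bystander: orange welding magnet, 75 x 55 x 25 mm, lying on the table; origin at the centre of its underside. To be left alone.
- tube_cut: Loose bystander: rusty square tube offcut, 90 x 40 x 40 mm, lying on the table; origin at the centre of its underside. To be left alone.
- gel_tub: Loose bystander: white tub of nozzle gel with a blue cap, 72 mm across, 65 mm high, standing on the table; origin at the centre of its underside. To be left alone.

How it is judged (in metres and radians):
On the way, in this order (a step that is already met when the one before it is completed fails the run):
1. the lever clicks into the first notch (value of joint lever between 0.012 and 0.028 m).
2. the lever sits in the third notch (value of joint lever between 0.056 and 0.064 m), for 0.2 s.
3. the green start button is pressed down (all of step 2 and value of joint start above 0.0045 m), for 0.05 s.
At the end, for the whole second after the job is handed in: The lever rests in the third notch (0.060 m, within 4 mm), the green button has been pressed (at least 4.5 mm) after that and is up again, the stop button is up, and no bystander has moved more than 25 mm (all of step 2 and value of joint each of start, stop below 0.0015 m and distance of each of tips_jar, angle_iron, wire_brush, hammer, magnet, tube_cut, gel_tub from where it was at the start of the episode below 0.025 m); the robot touches nothing.
It fails at once if the lever went past the third notch (value of joint lever above 0.069 m).
It fails at once if the lever was pushed or gripped with more than 20 N (contact force between the fingers and lever above 20 N).
It fails at once if the start button was pressed before the lever was in the third notch (value of joint start above 0.003 m and value of joint lever below 0.052 m).
It fails at once if the stop button was pressed (value of joint stop above 0.003 m).
It fails at once if a bystander was shoved or lifted (distance of any of tips_jar, angle_iron, wire_brush, hammer, magnet, tube_cut, gel_tub from where it was at the start of the episode above 0.025 m).
It also fails if it takes over 53 s, if anything falls off the work surface, if the arm or the gripper's body presses on something with over 40 N, if the wrist force passes 120 N, or if a joint passes its speed limit or range.

## Working session

There is one attempt and no reset: what is moved stays moved. The work goes in short steps, Python scripts to look and compute and a tool call to move; the robot and the scene stay as the last step left them, time stands still between calls to the robot, and variables do not carry over. Pictures are saved under pics/ and viewed, at most 10 in all, crops included, and the job is handed in when it is done.

Besides the shell and the picture viewer there is one more tool, called after "Call:" as a command line: name --argument value ..., lists and objects as JSON in quotes. drive_tool: Moves the arm, as the interface text tells. Its arguments: {"type":"object","properties":{"series":{"type":"array"},"newtons":{"type":"number"}},"required":["series"]}

```bash
mkdir -p pics; ls; python3 - <<'E'
from rig import env, viewer
import cv2,numpy as np,pickle
d={}
for n in ("top","side"):
    r=viewer.get_image(n); d[n]=r
    cv2.imwrite(f"pics/{n}0.png",cv2.resize(r["img"][:,:,::-1],(800,600)))
pickle.dump(d,open("d0.pkl","wb"))
s=env.observe();print(s["time_s"],s["position"],s["tool_rot"],s["ft_force"],s["grip_width"])
E
```

```text
pics
0.1 [ 0.12902635 -0.53438606  0.23078349] [[ 9.72084403e-01  2.34631438e-01 -3.09383501e-05]
 [ 2.34631284e-01 -9.72083595e-01  1.28247638e-03]
 [ 2.70834615e-04 -1.25393439e-03 -9.99999177e-01]] [ 0.61642091  0.47224388 -0.55619279] 0.08536965733956167
```

View pics/top0.png

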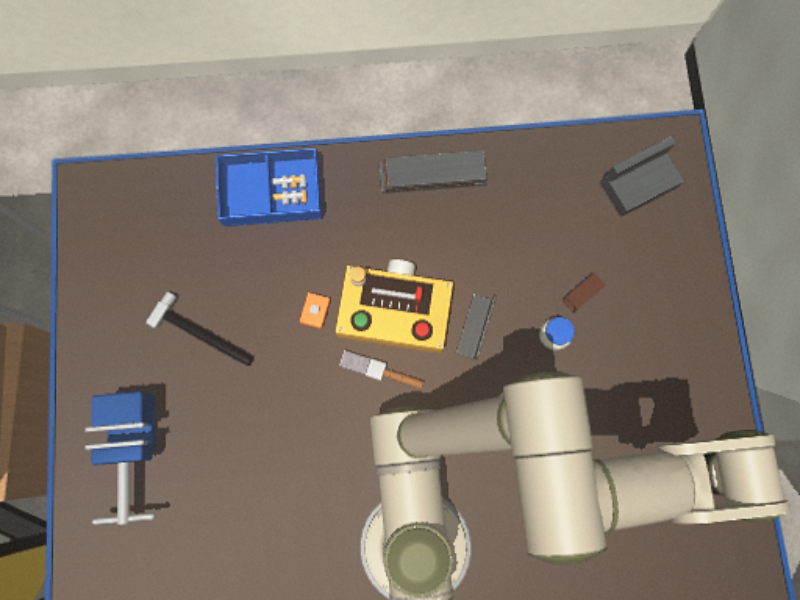

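View pics/side0.png

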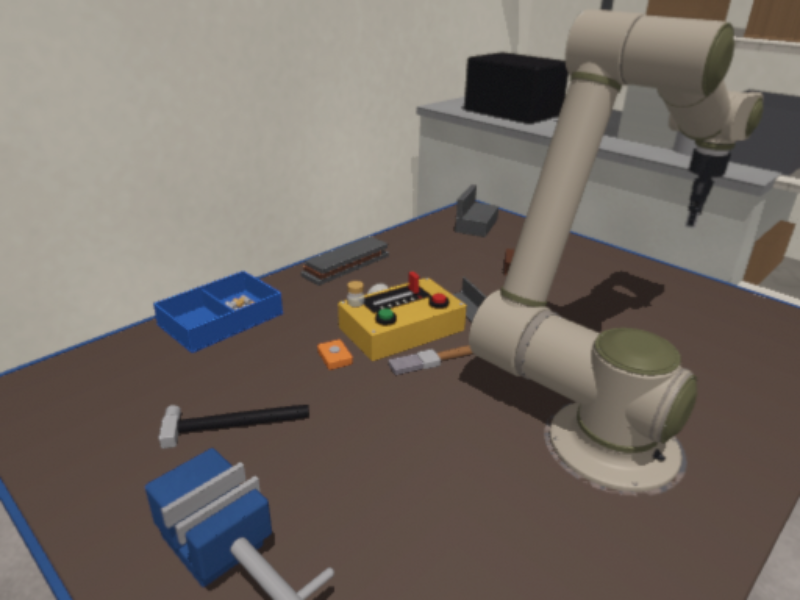

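The top view shows the yellow box centred near (395,308), the red lever at (419,293), green button (361,320), red button (422,329) and the jar at (357,275). The angle iron (476,325) lies just beyond the box's -y end.

```bash
cat > h.py <<'E'
import cv2,numpy as np
def rays(r,uv):
    n=cv2.undistortPoints(np.float64(uv).reshape(-1,1,2),r["camera_matrix"],np.float64(r["distortion"])).reshape(-1,2)
    R=cv2.Rodrigues(np.float64(r["rvec"]))[0]; t=np.float64(r["tvec"]).ravel()
    return -R.T@t, np.c_[n,np.ones(len(n))]@R
def atz(r,uv,z):
    c,d=rays(r,uv); return c+d*((z-c[2])/d[:,2])[:,None]
def cloud(r):
    v,u=np.mgrid[:384,:512]; c,d=rays(r,np.c_[u.ravel(),v.ravel()])
    return (c+d*r["depth"].ravel()[:,None]).reshape(384,512,3)
def proj(r,P): return cv2.projectPoints(np.float64(P),r["rvec"],r["tvec"],r["camera_matrix"],np.float64(r["distortion"]))[0].reshape(-1,2)
E
python3 - <<'E'
import pickle; from h import *
from scipy.optimize import minimize
d=pickle.load(open("d0.pkl","rb"))
feats={}
for n,r in d.items():
    P=cloud(r); hsv=cv2.cvtColor(r["img"],cv2.COLOR_RGB2HSV); H,S,V=[hsv[...,i].astype(int) for i in range(3)]
    near=(abs(P[...,0]-.5)<.35)&(abs(P[...,1])<.3)
    for nm,m,z in (("green",(H>45)&(H<85)&(S>120)&(V>60),.092),("red",((H<6)|(H>174))&(S>170)&(V>110),None)):
        m=m&near
        k,l,st,ce=cv2.connectedComponentsWithStats(m.astype(np.uint8))
        for i in range(1,k):
            if st[i,4]>12:
                q=P[l==i]; print(n,nm,st[i],ce[i].round(1),"cloud",np.median(q,0).round(4),"z95",np.percentile(q[:,2],95).round(4),"z.092",atz(r,[ce[i]],.092).round(4))
    y=(H>18)&(H<32)&(S>150)&(V>150)&near&(abs(P[...,2]-.07)<.012)
    q=P[y]; print(n,"top z",np.median(q[:,2]).round(4), cv2.minAreaRect(q[:,:2].astype(np.float32)))
    print(n,"table z",np.median(P[near&(abs(P[...,2])<.012)][:,2]).round(4))
    c=d[n]["img"]
r=d["top"];cv2.imwrite("pics/crop.png",cv2.resize(r["img"][155:235,185:325,::-1],None,fx=5.7,fy=5.7,interpolation=cv2.INTER_CUBIC))
E
```

```text
top red [266 183   4  10  31] [267.4 187.7] cloud [ 0.5478 -0.0503  0.122 ] z95 0.1268 z.092 [[ 0.554  -0.0518  0.092 ]]
top red [266 207   9   8  56] [269.8 210.3] cloud [ 0.4728 -0.0533  0.0935] z95 0.0989 z.092 [[ 0.4726 -0.0531  0.092 ]]
top top z 0.071 ((0.5330618023872375, 0.004269838333129883), (0.24888120591640472, 0.1602524071931839), 76.220458984375)
top table z 0.0014
side green [242 197  10   8  53] [246.2 200.5] cloud [0.5029 0.085  0.0911] z95 0.0934 z.092 [[0.5016 0.0869 0.092 ]]
side red [262 174   6  13  43] [265.1 179.3] cloud [ 0.5408 -0.0475  0.1111] z95 0.1223 z.092 [[ 0.5617 -0.0693  0.092 ]]
side red [277 188   8   6  39] [280.6 190.6] cloud [ 0.467  -0.0484  0.0918] z95 0.0945 z.092 [[ 0.4666 -0.0474  0.092 ]]
side top z 0.0704 ((0.5307222008705139, 0.004240214824676514), (0.24968571960926056, 0.16305750608444214), 76.2362060546875)
side table z 0.0008
```

View pics/crop.png

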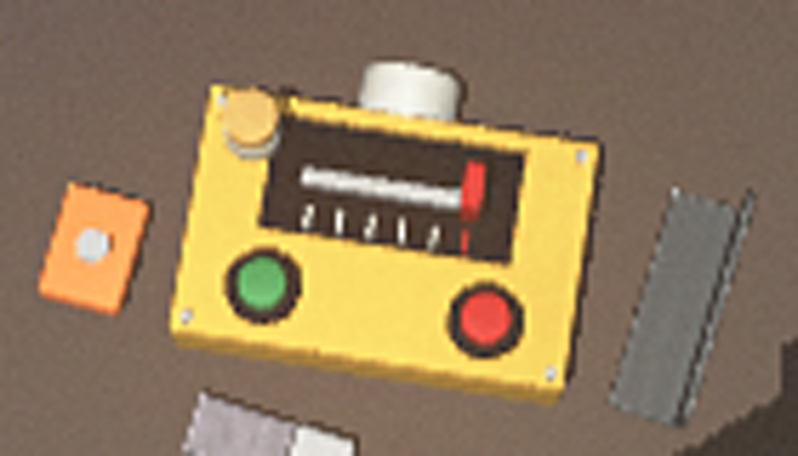

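The crop confirms the lever at the red tick (474,190), the jar at the (+x,+y) corner (250,125) and the green button at (263,284). The fit gives a box origin of about (0.532, 0.004), with box +y at 76.2° in the world frame. I'll move the shut fingers to 20 mm behind the lever, staying high.

Call:
drive_tool --series '[[[0.02,-0.013,0],4,0],[[0.06,-0.04,0],8,0],[[0.1,-0.067,0],12,0],[[0.14,-0.093,0],16,0],[[0.18,-0.12,0],20,0],[[0.22,-0.146,0],24,0],[[0.26,-0.173,0],27.4,0],[[0.3,-0.2,0],27.4,0],[[0.34,-0.226,0],27.4,0],[[0.38,-0.253,0],27.4,0],[[0.42,-0.28,0],27.4,0],[[0.46,-0.306,0],27.4,0],[[0.49,-0.326,0],27.4,0],[[0.5025,-0.3344,0],27.4,0],[[0.5025,-0.3344,0],27.4,0],[[0.5025,-0.3344,0],27.4,0],[[0.5025,-0.3344,0],27.4,0],[[0.5025,-0.3344,0],27.4,0]]'

```text
time_s: 1.9
position: [0.5385, -0.0927, 0.2315]
tool_rot: [[0.971, -0.241, 0.0], [-0.241, -0.971, -0.0], [0.0, 0.0, -1.0]]
ft_force: [0.5, -0.2, -0.0]
grip_width: 0.0003
gripper_force: 0.0
```

Call:
drive_tool --series '[[[0,0,0.02],0,0],[[0,0,0.05],0,0],[[0,0,0.08],0,0],[[0,0,0.1],0,0],[[0,0,0.115],0,0],[[0,0,0.125],0,0],[[0,0,0.135],0,0],[[0,0,0.135],0,0],[[0,0,0.135],0,0]]'

```text
time_s: 2.8
position: [0.5392, -0.0919, 0.0967]
tool_rot: [[0.971, -0.239, 0.001], [-0.239, -0.971, -0.0], [0.001, 0.0, -1.0]]
ft_force: [-0.1, -0.5, 0.2]
grip_width: 0.0
gripper_force: 0.0
```

```bash
python3 - <<'E'
from rig import env, viewer
from h import *
w=viewer.get_image("wrist")["img"]; s=viewer.get_image("side")["img"][140:240,190:330]
cv2.imwrite("pics/c1.png",np.hstack([cv2.resize(w,(400,300)),cv2.resize(s,(400,300),interpolation=cv2.INTER_CUBIC)])[:,:,::-1])
s=env.observe();print(s["position"],s["ft_force"])
E
```

```text
[ 0.53939093 -0.0918618   0.09703431] [-0.31372503  0.40730504 -0.2853442 ]
```

View pics/c1.png

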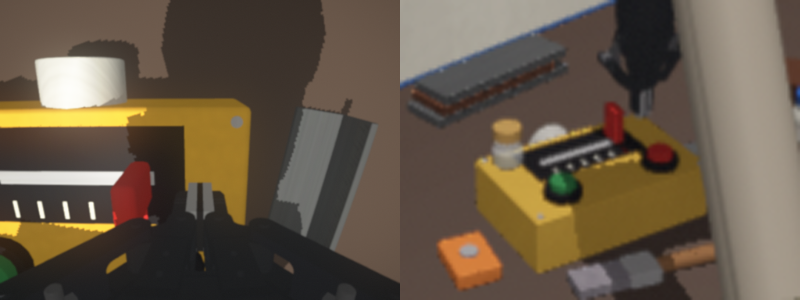

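Left (wrist view): the shut fingertips (200,200) are aligned behind the red lever (130,195). Right (side view): they stand clear of the box, the stop button and the jar. I'll creep forward until they touch.

Call:
drive_tool --series '[[[0,-0.004,0],0,0],[[0,-0.008,0],0,0],[[0,-0.012,0],0,0],[[0,-0.015,0],0,0],[[0,-0.017,0],0,0],[[0,-0.018,0],0,0],[[0,-0.019,0],0,0],[[0,-0.02,0],0,0],[[0,-0.02,0],0,0]]'

```text
time_s: 3.8
position: [0.5438, -0.0723, 0.0963]
tool_rot: [[0.971, -0.239, -0.0], [-0.239, -0.971, -0.0], [0.0, 0.0, -1.0]]
ft_force: [-0.3, -1.0, 0.1]
grip_width: 0.0002
gripper_force: 0.2
```

Call:
drive_tool --series '[[[0,-0.001,0],0,0],[[0,-0.002,0],0,0],[[0,-0.003,0],0,0],[[0,-0.003,0],0,0]]'

```text
time_s: 4.2
position: [0.5445, -0.0696, 0.0963]
tool_rot: [[0.971, -0.239, -0.0], [-0.239, -0.971, -0.0], [-0.0, 0.001, -1.0]]
ft_force: [-2.2, -3.2, 0.3]
grip_width: 0.0003
gripper_force: 2.0
```

Contact: about 4 N, so the lever is about 3 mm out of its notch. I'll push it over the first crest.

Call:
drive_tool --series '[[[0,-0.001,0],0,0],[[0,-0.002,0],0,0],[[0,-0.003,0],0,0],[[0,-0.004,0],0,0],[[0,-0.005,0],0,0],[[0,-0.006,0],0,0],[[0,-0.007,0],0,0],[[0,-0.008,0],0,0],[[0,-0.009,0],0,0],[[0,-0.009,0],0,0]]'

```text
time_s: 5.2
position: [0.5468, -0.0603, 0.0963]
tool_rot: [[0.971, -0.239, 0.0], [-0.239, -0.971, 0.0], [0.0, -0.0, -1.0]]
ft_force: [0.1, -1.4, -0.4]
grip_width: 0.0001
gripper_force: 0.0
```

```bash
cat > lev.py <<'E'
from rig import env, viewer
from h import *
bx=np.array([.9712,-.2385]);by=np.array([.2385,.9712])
for n in ("top","side"):
    r=viewer.get_image(n); P=cloud(r); hsv=cv2.cvtColor(r["img"],cv2.COLOR_RGB2HSV); H,S,V=[hsv[...,i].astype(int) for i in range(3)]
    L=(P[...,:2]-[.532,.0042]); X=L@bx; Y=L@by
    m=((H<6)|(H>174))&(S>130)&(V>60)&(abs(X-.03)<.03)&(abs(Y)<.1)&(P[...,2]>.09)
    if m.any(): print(n,"n",m.sum(),"lever y",Y[m].mean().round(4),"range",np.percentile(Y[m],[5,50,95]).round(4))
    else: print(n,"hidden")
s=env.observe();p=s["position"];print(s["time_s"],"tcp box y",((p[:2]-[.532,.0042])@by).round(4),s["ft_force"].round(1))
E
python3 lev.py
python3 - <<'E'
import pickle; from h import *
bx=np.array([.9712,-.2385]);by=np.array([.2385,.9712])
for n,r in pickle.load(open("d0.pkl","rb")).items():
    P=cloud(r); hsv=cv2.cvtColor(r["img"],cv2.COLOR_RGB2HSV); H,S,V=[hsv[...,i].astype(int) for i in range(3)]
    L=(P[...,:2]-[.532,.0042]); X=L@bx; Y=L@by
    m=((H<6)|(H>174))&(S>130)&(V>60)&(abs(X-.03)<.03)&(abs(Y)<.1)&(P[...,2]>.09)
    print("start",n,m.sum(),Y[m].mean())
E
```

```text
top hidden
side n 64 lever y -0.0278 range [-0.0369 -0.0264 -0.0221]
5.3 tcp box y -0.0593 [-0.3 -0.3  0.1]
start top 36 -0.04942813648696651
start side 52 -0.04698101910725571
```

The side camera shows the lever has moved 19 mm, so it is in notch 1. Next is the second crest.

Call:
drive_tool --series '[[[0,-0.003,0],0,0],[[0,-0.006,0],0,0],[[0,-0.007,0],0,0],[[0,-0.008,0],0,0],[[0,-0.009,0],0,0],[[0,-0.01,0],0,0],[[0,-0.011,0],0,0],[[0,-0.012,0],0,0],[[0,-0.013,0],0,0],[[0,-0.014,0],0,0],[[0,-0.015,0],0,0],[[0,-0.016,0],0,0],[[0,-0.017,0],0,0],[[0,-0.018,0],0,0],[[0,-0.018,0],0,0]]'

```text
time_s: 6.8
position: [0.5512, -0.0427, 0.0963]
tool_rot: [[0.971, -0.239, 0.0], [-0.239, -0.971, 0.001], [0.0, -0.001, -1.0]]
ft_force: [-0.0, -0.4, -0.6]
grip_width: -0.0
gripper_force: 0.0
```

```bash
python3 lev.py
```

```text
top hidden
side n 64 lever y -0.0079 range [-0.0151 -0.0062 -0.0034]
6.9 tcp box y -0.0411 [ 0.3  0.5 -0.2]
```

In notch 2. Now the third crest, stopping just past it.

Call:
drive_tool --series '[[[0,-0.003,0],0,0],[[0,-0.006,0],0,0],[[0,-0.008,0],0,0],[[0,-0.009,0],0,0],[[0,-0.01,0],0,0],[[0,-0.011,0],0,0],[[0,-0.012,0],0,0],[[0,-0.013,0],0,0],[[0,-0.014,0],0,0],[[0,-0.015,0],0,0],[[0,-0.016,0],0,0],[[0,-0.017,0],0,0],[[0,-0.018,0],0,0],[[0,-0.019,0],0,0],[[0,-0.02,0],0,0],[[0,-0.02,0],0,0]]'

```text
time_s: 8.5
position: [0.5559, -0.0232, 0.0963]
tool_rot: [[0.971, -0.239, 0.0], [-0.239, -0.971, 0.001], [0.0, -0.001, -1.0]]
ft_force: [0.0, 0.2, -0.4]
grip_width: 0.0001
gripper_force: 0.0
```

```bash
python3 lev.py
```

```text
top hidden
side n 58 lever y 0.0119 range [0.0049 0.0134 0.0163]
8.6 tcp box y -0.0212 [-0.3  0.2  0.7]
```

The lever has moved 59 mm and sits in notch 3. I'll back off, lift and go above the green button.

Call:
drive_tool --series '[[[0,0.005,0],0,0],[[0,0.008,-0.01],0,0],[[0,0.008,-0.04],0,0],[[0,0.008,-0.065],0,0],[[0,0.008,-0.065],0,0],[[-0.02,-0.01,-0.065],0,0],[[-0.04,-0.035,-0.065],0,0],[[-0.06,-0.065,-0.065],0,0],[[-0.072,-0.085,-0.065],0,0],[[-0.076,-0.092,-0.065],0,0],[[-0.076,-0.092,-0.055],0,0],[[-0.076,-0.092,-0.035],0,0],[[-0.076,-0.092,-0.015],0,0],[[-0.076,-0.092,-0.005],0,0],[[-0.076,-0.092,-0.005],0,0],[[-0.076,-0.092,-0.005],0,0]]'

```text
time_s: 10.2
position: [0.5045, 0.0833, 0.1016]
tool_rot: [[0.971, -0.24, 0.0], [-0.24, -0.971, -0.0], [0.0, -0.0, -1.0]]
ft_force: [1.1, -0.7, -0.2]
grip_width: -0.0
gripper_force: 0.0
```

```bash
python3 lev.py; python3 - <<'E'
from rig import env, viewer
from h import *
w=viewer.get_image("wrist")["img"]; s=viewer.get_image("side")["img"][140:240,190:330]
cv2.imwrite("pics/c2.png",np.hstack([cv2.resize(w,(400,300)),cv2.resize(s,(400,300),interpolation=cv2.INTER_CUBIC)])[:,:,::-1])
E
```

```text
top n 29 lever y 0.0088 range [0.0041 0.0086 0.0138]
side n 4 lever y 0.008 range [0.0056 0.0081 0.0104]
10.3 tcp box y 0.0705 [0.3 1.1 0.3]
```

View pics/c2.png

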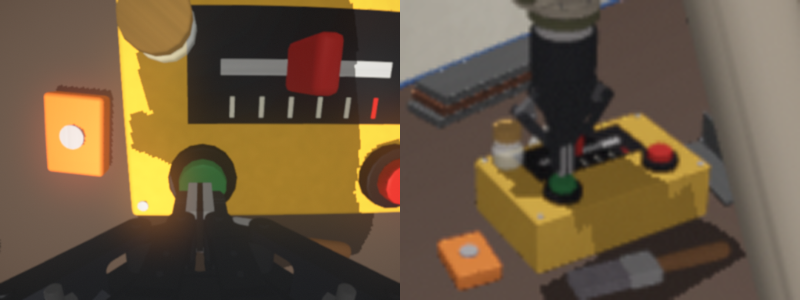

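The wrist view shows the fingertips (200,185) on the green button and the lever at the third white tick. Pressing down in small steps.

Call:
drive_tool --series '[[[0,0,0.005],0,0],[[0,0,0.008],0,0],[[0,0,0.01],0,0],[[0,0,0.012],0,0],[[0,0,0.013],0,0],[[0,0,0.014],0,0],[[0,0,0.014],0,0]]'

```text
time_s: 11.1
position: [0.5039, 0.0838, 0.0874]
tool_rot: [[0.971, -0.239, -0.0], [-0.239, -0.971, 0.0], [-0.0, 0.0, -1.0]]
ft_force: [-2.5, -0.0, 4.3]
grip_width: -0.0002
gripper_force: 2.0
```

Call:
drive_tool --series '[[[0,0,0.001],0,0],[[0,0,0.0015],0,0],[[0,0,0.002],0,0],[[0,0,0.0025],0,0],[[0,0,0.0025],0,0],[[0,0,0.0025],0,0]]'

```text
time_s: 11.7
position: [0.5039, 0.0839, 0.0859]
tool_rot: [[0.971, -0.239, 0.001], [-0.239, -0.971, -0.0], [0.001, -0.0, -1.0]]
ft_force: [-5.8, 0.6, 15.3]
grip_width: -0.0
gripper_force: 7.6
```

The force rose to 15 N, well above the 5 N spring, so the button is bottomed. Releasing and retreating upward.

Call:
drive_tool --series '[[[0,0,-0.005],0,0],[[0,0,-0.015],0,0],[[0,0,-0.04],0,0],[[0,0,-0.07],0,0],[[0,0,-0.1],0,0],[[0,0,-0.12],0,0],[[0,0,-0.12],0,0],[[0,0,-0.12],0,0],[[0,0,-0.12],0,0]]'

```text
time_s: 12.6
position: [0.5036, 0.0838, 0.2038]
tool_rot: [[0.971, -0.239, -0.002], [-0.239, -0.971, 0.0], [-0.002, 0.0, -1.0]]
ft_force: [0.2, 0.3, 0.0]
grip_width: -0.0001
gripper_force: 0.0
```

```bash
python3 lev.py; python3 - <<'E'
from rig import env, viewer
from h import *
w=viewer.get_image("wrist")["img"]; s=viewer.get_image("side")["img"][140:240,190:330]
cv2.imwrite("pics/c3.png",np.hstack([cv2.resize(w,(400,300)),cv2.resize(s,(400,300),interpolation=cv2.INTER_CUBIC)])[:,:,::-1])
E
```

```text
top n 32 lever y 0.0092 range [0.004  0.0094 0.0141]
side n 56 lever y 0.0127 range [0.0061 0.0142 0.0175]
12.7 tcp box y 0.0705 [-0.7  0.2  0. ]
```

View pics/c3.png

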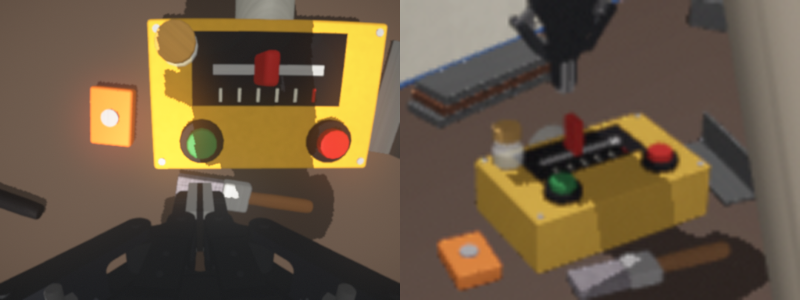

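The lever (267,68) stands at the third white tick, the green button (200,143) is up, and the bystanders are where they were. Handing in.

```bash
python3 -c "
from rig import env
print(env.close_job())"
```

```text
the job is handed in; nothing more can be done
None
```

I handed the job in at about 13 s: the lever is in the third notch (about 59 mm of travel by camera), the green start button was pressed fully down and is up again, and the stop button and loose items look untouched; no verdict came back.

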